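Put the pot on the cooking zone that is switched on

ROBOT

A 6-joint arm with a two-finger parallel gripper is mounted at the origin on the work surface. World frame = base frame: x ahead of the robot, y to its left, z up, the work surface at z = 0. Lengths are in m, angles in rad, forces in N, time in s.
With the tool pointing down it reaches from about 0.35 to 0.925 m from the base axis. Payload 6.4 kg.
Tool frame: the origin (TCP) lies on the mounting face of the last link; the fingertips stand 173 mm ahead of it and the grasp point (between the pads) lies 155 mm ahead of it; z points along the fingers, y is the direction in which the jaws open and shut (so a half turn about z gives the same grasp; the last joint's range is limited). The gripper opens to 85 mm and grips with 20 to 120 N. Pads are 22 mm wide; open, the fingers measure 114 mm over their backs; the gripper's body (76 mm by 85 mm) begins 54 mm behind the grasp point. The pads swing forward as they close: fully open they stand 13 mm farther back than shut.
Start: joints at [1.148, 0.245, 1.558, -0, 1.339, -0.174], TCP at [0.16, 0.63, 0.405] pointing down, gripper open.
Joint ranges: [-3.13, 3.13], [-1.02, 2.26], [0.13, 2.54], [-0.95, 4.09], [0.21, 2.88], [-2.74, 2.74]. Speed limits (rad/s): [2.57, 2.57, 3.14, 3.14, 3.14, 3.14].

INTERFACE

Orientations are given as [roll, pitch, yaw] about the fixed x, y, z axes, in that order (R = Rz(yaw) Ry(pitch) Rx(roll)).
In Python, from cell import readout, eyes, bot gives the robot as it stands.
- The arm moves only by the tool servo_tool, never from a script. Its argument "motion" is one flat list of numbers, 6 for each row, row after row: the shift along the tool's x, y, z in units of 30 mm (1.0 is 30 mm), then the turn, a rotation vector about the tool's x, y, z in units of 5 degrees (1.0 is 5 degrees). In form: [dx, dy, dz, ax, ay, az, dx, dy, dz, ax, ay, az, ...]. A call has 1 to 10 rows; each row is the pose to reach, as a shift and turn from the pose commanded when the call began, along the tool's axes at that moment; what a row does not reach only later rows make up. A row lasts 1/12 s, in which the tool goes at most 41.7 mm and 7.16 degrees, less where a joint would pass 70% of its speed; a pose out of reach is approached as far as the arm can. A call with a gripper value outside its range is refused whole. "grip" is the finger opening in mm, from 0 to 85.4, set as the call begins (left out, the last holds). The fingers move at their own pace and stop on an object; "squeeze" is the grip in N (left out, the last holds). Time passes only in rows, so rows that repeat a pose let the fingers close. It gives the time, the measured TCP pose, the force and the opening at its end, in the units of the state.
- readout.observe(): the state, without advancing time (a new reading comes with each control period).
- eyes.grab_frame(name): name is "side" or "top"; returns a dict with "frame" (420x560x3 uint8, red, green, blue), "vertical_fov" (degrees; the focal length in pixels is half the picture's height over the tangent of half this angle, whatever the lens; pixels are square), "cx", "cy" (the principal point, pixels), "R" (3x3) and "t" (3): a world point X has camera coordinates R X + t. Camera axes: x right, y down, z forward; pixel columns grow to the right and rows downward; lengths in m; the calibration is good to about 2 mm. A picture is of the moment at which its call begins. There is no depth.
- bot.close_job(): hands the job in, once; it reports no verdict.
The state is a dict: "t": time; "joints": joint angles; "joint_vel": joint speeds; "joint_torque": joint torques, N m; "tcp_pos": TCP position; "tool_rot": TCP orientation; "ft_force": force on the tool from outside, world axes, zero at the start; "torque": the same for the moment, N m; "opening": finger opening in m.
Only numpy, scipy, OpenCV 4.12 (cv2) and the standard library are available. Lean on these libraries where they do the work, as an engineer would, in place of code of your own. Each camera call takes 0.05 s, during which the arm holds its last target. There are 200 camera calls.

TASK

One of the hob's two cooking zones is switched on: its ring is lit red. Whatever stands on that zone is in the way, so first stand it upright on the wooden board without dropping it, and leave the thing on the other zone where it is. Then slide the steel pot along the glass, without lifting or tipping it, until it sits centred inside the red ring, and do not disturb the other things on the counter.

Things in the scene. Friction and masses are not known exactly. Their poses are not given: they have to be found in the camera images.
- hob: Flat black glass induction hob, 320 mm (its x, front to back) by 530 mm (its y) and 6 mm high, fixed on the counter. Origin: centre of its underside, at counter height; the flat glass top is 6 mm above it. Five grey touch dots along its front edge (the edge nearest the robot). The centres of its two cooking zones lie at its y = +165 mm and y = -165 mm, x = 0.
- zone_lit: The cooking zone that is switched on: a flat marking in the glass, a bright red ring of 84 mm inner and 92 mm outer radius with a small red cross at the centre. It may be the left or the right one. Origin: centre of the ring, at the level of the glass. Nothing to collide with.
- zone_unlit: The cooking zone that is off: the same marking with a grey ring and a grey cross. Origin as for zone_lit.
- pot: Open empty steel cooking pot, loose, 0.8 kg or so, standing on the glass between the two zones: round, 132 mm outer diameter, 65 mm high, wall 4 mm (inner diameter 124 mm), floor 6 mm thick. Two black loop handles at its own +x and -x, 45 mm to 55 mm above its underside, reaching 95 mm from its axis. Origin: centre of its underside; z up along its axis. Its smooth base slides easily on the glass.
- jar: Glass jar with a yellow cap and a blue label, loose, 54 mm diameter, 110 mm high, about 0.25 kg. Stands upright on one of the two zones (either one), up to 25 mm from its centre. Origin: centre of its underside; z up along its axis.
- can: Food can with a red label and steel ends, loose, 60 mm diameter, 100 mm high, about 0.3 kg. Stands upright on the other of the two zones. Origin: centre of its underside; z up along its axis.
- board: Light wooden chopping board, fixed flat on the counter to the left or the right of the hob: 220 mm (its x) by 150 mm (its y), 18 mm thick. Origin: centre of its underside, at counter height; its top is 18 mm above it.
- tub: Bystander: pale food container with a blue lid, loose, 150 mm by 140 mm, 62 mm high, on the side of the hob where the board is not. Origin: centre of its underside.
- oil: Bystander: amber oil bottle with a red cap, loose, 68 mm diameter, 210 mm high, beside the hob, beyond the board or the tub. Origin: centre of its underside.
- sauce: Bystander: red sauce bottle with a white cap, loose, 48 mm diameter, 150 mm high, beside the hob on the other side. Origin: centre of its underside.
Not all that is in view belongs to the job. Leave any green, pink or yellow look-alike of the pot alone.

How it is judged:
On the way, in this order (a step that is already met when the one before it is completed fails the run):
1. the thing from the lit zone stands upright and released on the board, the other still on the unlit zone (((x of jar in the frame of board between -0.105 and 0.105 m and y of jar in the frame of board between -0.07 and 0.07 m and z of jar in the frame of board between 0.012 and 0.024 m and angle between each of jar, can's own z axis and vertical below 0.1 rad and linear speed of jar below 0.02 m/s and contact force between the fingers and jar below 0.1 N and distance of can from where it was at the start of the episode below 0.025 m and horizontal distance between can and zone_unlit below 0.06 m) or (x of can in the frame of board between -0.105 and 0.105 m and y of can in the frame of board between -0.07 and 0.07 m and z of can in the frame of board between 0.012 and 0.024 m and angle between each of can, jar's own z axis and vertical below 0.1 rad and linear speed of can below 0.02 m/s and contact force between the fingers and can below 0.1 N and distance of jar from where it was at the start of the episode below 0.025 m and horizontal distance between jar and zone_unlit below 0.06 m))), for 0.2 s.
2. the pot sits flat on the glass within the red ring (horizontal distance between pot and zone_lit below 0.02 m and height (world z) of pot below 0.012 m and angle between pot's own z axis and vertical below 0.05 rad and linear speed of pot below 0.02 m/s), for 0.2 s.
At the end, for the whole second after the job is handed in: Pot flat and at rest on the glass, within 20 mm of the lit zone's centre; the jar or can from the lit zone upright, released and at rest on the board, its centre within 105 mm (x) and 70 mm (y) of the board's; the other one upright on the unlit zone, within 25 mm of its start (all of step 2 and angular speed of pot below 0.1 rad/s and ((x of jar in the frame of board between -0.105 and 0.105 m and y of jar in the frame of board between -0.07 and 0.07 m and z of jar in the frame of board between 0.012 and 0.024 m and angle between each of jar, can's own z axis and vertical below 0.1 rad and linear speed of jar below 0.02 m/s and contact force between the fingers and jar below 0.1 N and distance of can from where it was at the start of the episode below 0.025 m and horizontal distance between can and zone_unlit below 0.06 m) or (x of can in the frame of board between -0.105 and 0.105 m and y of can in the frame of board between -0.07 and 0.07 m and z of can in the frame of board between 0.012 and 0.024 m and angle between each of can, jar's own z axis and vertical below 0.1 rad and linear speed of can below 0.02 m/s and contact force between the fingers and can below 0.1 N and distance of jar from where it was at the start of the episode below 0.025 m and horizontal distance between jar and zone_unlit below 0.06 m))); the robot touches nothing.
It fails at once if the pot is lifted more than 15 mm off the glass or tipped more than 15 degrees (height (world z) of pot above 0.021 m or angle between pot's own z axis and vertical above 0.26 rad).
It fails at once if the jar or the can is dropped or knocked: it moves faster than 0.7 m/s (a fall of 25 mm) while the fingers do not touch it ((linear speed of jar above 0.7 m/s and contact force between the fingers and jar below 0.1 N) or (linear speed of can above 0.7 m/s and contact force between the fingers and can below 0.1 N)).
It fails at once if a bystander (tub, oil or sauce bottle) is shifted more than 30 mm or toppled (distance of any of tub, oil, sauce from where it was at the start of the episode above 0.03 m or angle between any of tub, oil, sauce's own z axis and vertical above 0.3 rad).
It also fails if it takes over 61 s, if anything falls off the work surface, if the arm or the gripper's body presses on something with over 40 N, if the wrist force passes 120 N, or if a joint passes its speed limit or range.

## Working session

There is one attempt and no reset: what is moved stays moved. The work goes in short steps, Python scripts to look and compute and a tool call to move; the robot and the scene stay as the last step left them, time stands still between calls to the robot, and variables do not carry over. Pictures are saved under pics/ and viewed, about 8 in all and at most 12, crops included, and the job is handed in when it is done.

Besides the shell and the picture viewer there is one more tool, called by a JSON object that holds its "op" and its "data", one argument or row to a line. servo_tool: Moves the arm, as the interface text tells. Its arguments: {"type":"object","properties":{"motion":{"type":"array"},"grip":{"type":"number"},"squeeze":{"type":"number"}},"required":["motion"]}

```bash
mkdir -p pics; ls
cat > h.py <<'E'
import numpy as np,cv2
from cell import readout,eyes,bot
def cam(n):
    g=eyes.grab_frame(n); g['f']=g['frame'].shape[0]/2/np.tan(np.radians(g['vertical_fov'])/2)
    g['R']=np.array(g['R']);g['t']=np.array(g['t']);return g
def save(g,p): cv2.imwrite(p,cv2.cvtColor(g['frame'],cv2.COLOR_RGB2BGR))
def ray(g,u,v,z):
    d=g['R'].T@np.array([(u-g['cx'])/g['f'],(v-g['cy'])/g['f'],1]); c=-g['R'].T@g['t']
    return c+d*(z-c[2])/d[2]
def proj(g,X):
    p=g['R']@np.array(X)+g['t'];return p[:2]/p[2]*g['f']+[g['cx'],g['cy']]
E
python3 - <<'E'
from h import *
print(readout.observe())
for n in('top','side'):
    g=cam(n);save(g,f'pics/{n}0.png');print(n,-g['R'].T@g['t'],g['R'],g['f'],g['cx'],g['cy'])
E
```

```text
pics
{'t': 0.0, 'joints': array([ 1.14793159e+00,  2.45815243e-01,  1.55903580e+00, -2.46985978e-05,
        1.33868402e+00, -1.74108100e-01]), 'joint_vel': array([-0.00099713,  0.0006245 ,  0.00026689,  0.00030838,  0.00060317,
       -0.00101476]), 'joint_torque': array([-3.48748918e-04, -4.29528451e+01, -3.26122963e+01, -2.25497779e-04,
        5.50526194e-03, -2.03206855e-05]), 'tcp_pos': array([0.15993415, 0.62977771, 0.40356753]), 'tool_rot': array([-3.13967546e+00, -3.12819561e-04,  2.89284142e+00]), 'ft_force': array([0.62516517, 0.18901543, 0.25549688]), 'torque': array([-0.01428039,  0.00538735,  0.01960625]), 'opening': 0.08538751354278144}
top [0.40789599 0.0233089  1.37305598] [[-0.02053274 -0.99973377  0.010526  ]
 [-0.99752579  0.01977709 -0.06746234]
 [ 0.0672362  -0.01188514 -0.9976663 ]] 416.27241559950323 292.3487526084359 205.73845087688724
side [-0.04411052 -0.99688917  0.74920968] [[ 0.88725845 -0.46123448 -0.005933  ]
 [-0.24412967 -0.4586317  -0.85443412]
 [ 0.39137342  0.75955231 -0.51952587]] 527.4157430545498 279.92270109461316 212.08348969638092
```

View pics/top0.png

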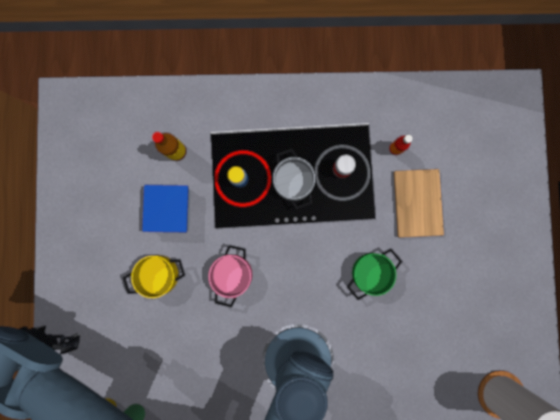

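View pics/side0.png

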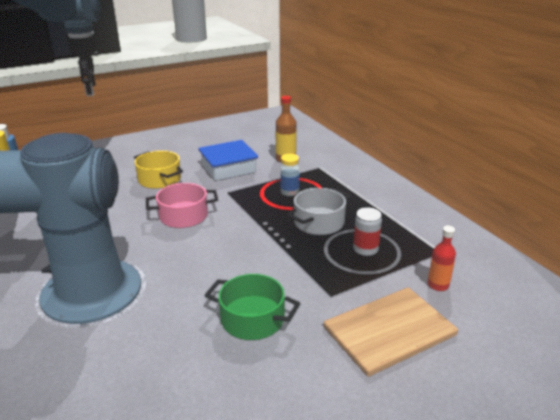

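The top view shows the red ring at about (243,179) with the jar's yellow cap at (236,175). The can is at (345,165) on the grey ring, and the board is at (418,203). There are four pots: yellow (153,277), pink (231,275), green (374,274) and steel (294,179). The steel one is the target because it stands on the glass between the zones, and the side view agrees at (320,210).

```bash
cat >> h.py <<'E'
def blob(m,x0=0,x1=560,y0=0,y1=420):
    k=np.zeros(m.shape,np.uint8);k[y0:y1,x0:x1]=m[y0:y1,x0:x1]*255
    cs,_=cv2.findContours(k,cv2.RETR_EXTERNAL,cv2.CHAIN_APPROX_NONE)
    return max(cs,key=cv2.contourArea)
def circ(g,c,z):
    P=np.array([ray(g,u,v,z)[:2] for u,v in c[:,0]])
    A=np.c_[2*P,np.ones(len(P))];s=np.linalg.lstsq(A,(P**2).sum(1),rcond=None)[0]
    r=np.sqrt(s[2]+s[:2]@s[:2]);return s[:2].round(4),r.round(4),(np.abs(np.hypot(*(P-s[:2]).T)-r)).max().round(4)
def hsv(g): return cv2.split(cv2.cvtColor(g['frame'],cv2.COLOR_RGB2HSV))
E
python3 - <<'E'
from h import *
g=cam('top');H,S,V=hsv(g)
red=((H<8)|(H>172))&(S>150)&(V>120)
c=blob(red,200,300,140,220);print('lit ring',circ(g,c,.006))
c=blob((H>22)&(H<35)&(S>150)&(V>120),215,260,150,200);print('jarcap',circ(g,c,.110),cv2.boundingRect(c))
dark=(V<60)
c=blob(V<75,205,380,120,232)
q=cv2.boxPoints(cv2.minAreaRect(c));Q=np.array([ray(g,*p,.006) for p in q]);print('hob',Q.round(3),[np.linalg.norm(Q[i]-Q[i-1]).round(3) for i in range(4)],Q.mean(0).round(4))
c=blob((V>70),272,317,158,202);print('pot rough',circ(g,c,.065),cv2.boundingRect(c))
c=blob((S<60)&(V>120),330,362,150,178);print('can',circ(g,c,.1))
c=blob((H>8)&(H<22)&(S>70)&(V>120),385,450,160,245)
q=cv2.boxPoints(cv2.minAreaRect(c));Q=np.array([ray(g,*p,.018) for p in q]);print('board',Q.round(3),[np.linalg.norm(Q[i]-Q[i-1]).round(3) for i in range(4)],Q.mean(0).round(4))
print('oil cap',ray(g,158,137,.21),'sauce',ray(g,407,140,.15),'tub',ray(g,165,208,.062))
im=cv2.cvtColor(g['frame'],cv2.COLOR_RGB2BGR)[110:250,200:450]
cv2.imwrite('pics/crop.png',cv2.resize(im,None,fx=3.2,fy=3.2,interpolation=cv2.INTER_CUBIC))
s=cam('side')
for n,X in dict(jar=(0,)).items():pass
E
```

```text
lit ring (array([0.5952, 0.1701]), np.float64(0.0881), np.float64(0.0066))
jarcap (array([0.5932, 0.1802]), np.float64(0.0234), np.float64(0.0022)) (228, 166, 16, 17)
hob [[ 0.744  0.277  0.006]
 [ 0.766 -0.257  0.006]
 [ 0.452 -0.264  0.006]
 [ 0.433  0.262  0.006]] [np.float64(0.312), np.float64(0.534), np.float64(0.314), np.float64(0.526)] [0.5987 0.0042 0.006 ]
pot rough (array([ 0.5847, -0.0015]), np.float64(0.0686), np.float64(0.0139)) (273, 158, 44, 42)
can (array([ 0.6199, -0.159 ]), np.float64(0.0278), np.float64(0.0018))
board [[ 0.608 -0.33   0.018]
 [ 0.614 -0.479  0.018]
 [ 0.394 -0.483  0.018]
 [ 0.388 -0.335  0.018]] [np.float64(0.219), np.float64(0.149), np.float64(0.22), np.float64(0.148)] [ 0.501  -0.4067  0.018 ]
oil cap [0.68820585 0.38459557 0.21      ] sauce [ 0.68020832 -0.33754878  0.15      ] tub [0.49706494 0.40836516 0.062     ]
```

View pics/crop.png

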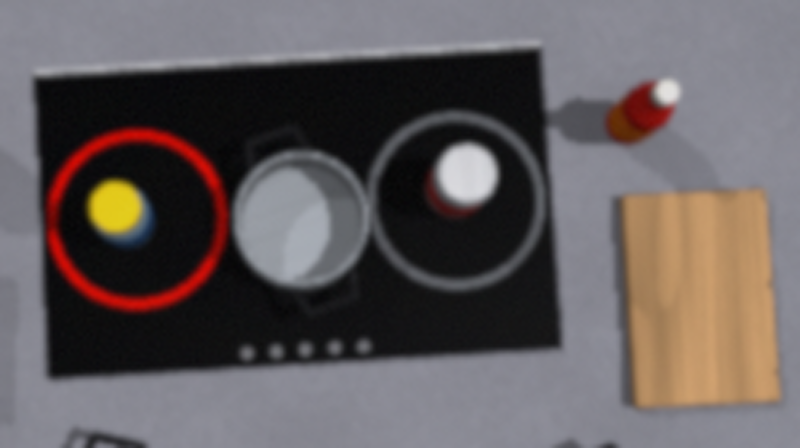

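The crop confirms the steel pot, with its rim centred at about (302,220) in crop pixels and handles at (275,140) and (328,295). The jar stands in the red ring and the can in the grey one. The measurements fit:

| Item | Measured position (x, y) | Check |
|---|---|---|
| Red ring | (0.595, 0.170) | radius 88 mm |
| Hob | – | 0.314 × 0.53 m |
| Board | (0.501, -0.407) | 0.22 × 0.149 m |
| Jar | (0.593, 0.180) | – |
| Pot | about (0.585, -0.002) | – |

I'll move towards the jar now and square the tool with the world axes on the way.

{"op": "servo_tool", "data": {
  "motion": [-1.1,-0.7,0,0,0,-0.3,-2.2,-1.4,0,0,0,-0.6,-3.3,-2.1,0,0,0,-0.9,-4.4,-2.8,0,0,0,-1.2,-5.5,-3.5,0,0,0,-1.5,-6.6,-4.2,0,0,0,-1.8,-7.7,-4.9,0,0,0,-2.1,-8.8,-5.6,0,0,0,-2.4,-9.9,-6.3,0,0,0,-2.7,-10.6,-6.7,0,0,0,-2.85],
  "grip": 85,
  "squeeze": 40
}}

```text
t: 1.03
tcp_pos: [0.4205, 0.3543, 0.4047]
tool_rot: [-3.141, 0.001, 3.14]
ft_force: [-0.9, 0.1, -0.0]
opening: 0.0849
```

{"op": "servo_tool", "data": {
  "motion": [-0.9,-0.9,0,0,0,0,-1.8,-1.8,0,0,0,0,-2.7,-2.7,0,0,0,0,-3.6,-3.6,0,0,0,0,-4.4,-4.5,0,0,0,0,-5.2,-5.3,0,0,0,0,-5.7,-5.8,0,0,0,0,-5.7,-5.8,0,0,0,0,-5.7,-5.8,0,0,0,0]
}}

```text
t: 1.78
tcp_pos: [0.5902, 0.1821, 0.4042]
tool_rot: [3.141, -0.001, 3.14]
ft_force: [0.1, 0.8, -0.1]
opening: 0.0851
```

{"op": "servo_tool", "data": {
  "motion": [-0.05,-0.08,0.9,0,0,0,-0.05,-0.08,1.8,0,0,0,-0.05,-0.08,2.7,0,0,0,-0.05,-0.08,3.4,0,0,0,-0.05,-0.08,4.0,0,0,0,-0.05,-0.08,4.6,0,0,0,-0.05,-0.08,5.2,0,0,0,-0.05,-0.08,5.7,0,0,0,-0.05,-0.08,5.9,0,0,0,-0.05,-0.08,5.9,0,0,0]
}}

```text
t: 2.62
tcp_pos: [0.5898, 0.1814, 0.2259]
tool_rot: [-3.141, -0.004, -3.14]
ft_force: [0.5, -0.2, 0.2]
opening: 0.0851
```

Run:
```python
from h import *
print(readout.observe()['tcp_pos'])
g=cam('side');im=cv2.cvtColor(g['frame'],cv2.COLOR_RGB2BGR)[60:280,180:480]
cv2.imwrite('pics/s1.png',cv2.resize(im,None,fx=2.5,fy=2.5,interpolation=cv2.INTER_CUBIC))
```

```text
[0.58979537 0.1813705  0.22590951]
```

View pics/s1.png

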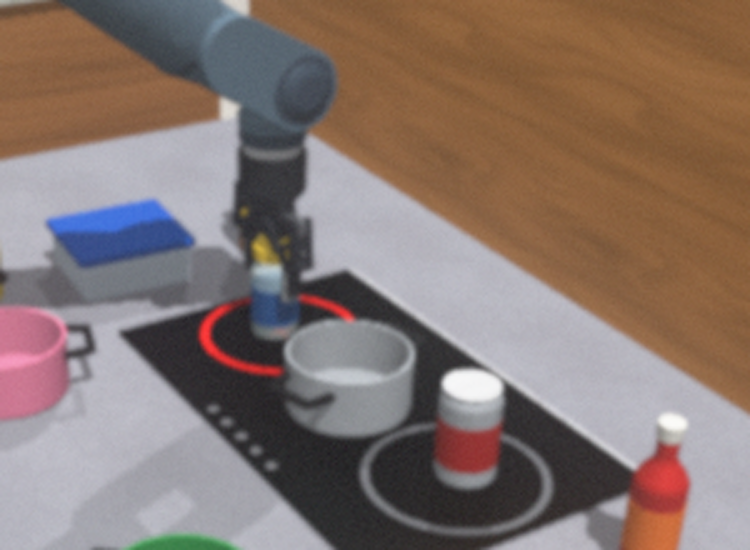

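The jar stands upright between the fingers at crop (273,300), with the nearer finger at (292,275). I'll close now.

{"op": "servo_tool", "data": {
  "motion": [0,0,0,0,0,0,0,0,0,0,0,0,0,0,0,0,0,0,0,0,0,0,0,0,0,0,0,0,0,0,0,0,0,0,0,0,0,0,0,0,0,0,0,0,0,0,0,0],
  "grip": 45,
  "squeeze": 40
}}

```text
t: 3.33
tcp_pos: [0.592, 0.1805, 0.2295]
tool_rot: [3.141, 0.003, 3.141]
ft_force: [-1.9, -0.9, 6.3]
opening: 0.0528
```

{"op": "servo_tool", "data": {
  "motion": [0,0,-0.2,0,0,0,0,0,-0.6,0,0,0,0,0,-1.1,0,0,0,0,0,-1.7,0,0,0,0,0,-2.4,0,0,0,0,0,-3.1,0,0,0,0,0,-3.8,0,0,0,0,0,-4.3,0,0,0,0,0,-4.7,0,0,0,0,0,-4.8,0,0,0]
}}

```text
t: 4.17
tcp_pos: [0.5915, 0.1806, 0.3746]
tool_rot: [3.141, 0.004, 3.142]
ft_force: [0.4, -0.0, -2.8]
opening: 0.0526
```

Run:
```python
from h import *
s=readout.observe();print(s['tcp_pos'],s['ft_force'],s['opening'])
g=cam('side');im=cv2.cvtColor(g['frame'],cv2.COLOR_RGB2BGR)[30:280,180:480]
cv2.imwrite('pics/s2.png',cv2.resize(im,None,fx=2.,fy=2.,interpolation=cv2.INTER_CUBIC))
```

```text
[0.59152873 0.18055678 0.37459873] [ 0.39142875 -0.03070549 -2.83040809] 0.05263554032981728
```

View pics/s2.png

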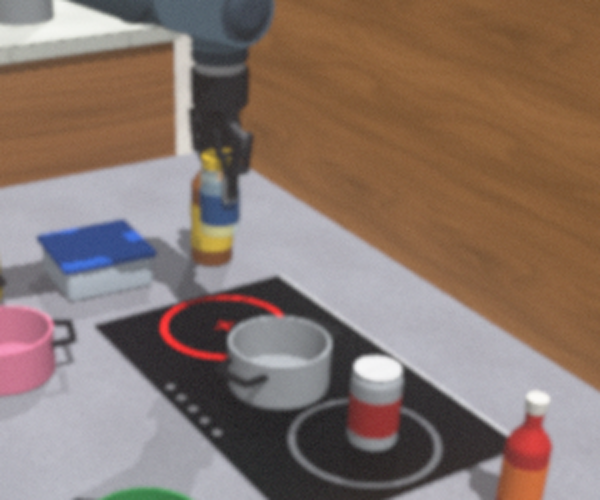

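The jar is held upright at picture (217,205) with the glass clear below it. I'll carry it across now.

{"op": "servo_tool", "data": {
  "motion": [0.05,-0.3,0,0,0,0,0.15,-0.9,0,0,0,0,0.3,-1.8,0,0,0,0,0.45,-2.8,0,0,0,0,0.6,-3.8,0,0,0,0,0.75,-4.8,0,0,0,0,0.9,-5.8,0,0,0,0,1.05,-6.8,0,0,0,0,1.2,-7.8,0,0,0,0,1.35,-8.8,0,0,0,0]
}}

```text
t: 5.05
tcp_pos: [0.5495, -0.0852, 0.3698]
tool_rot: [3.141, -0.003, 3.141]
ft_force: [0.8, -0.4, -3.5]
opening: 0.0526
```

{"op": "servo_tool", "data": {
  "motion": [0.15,-1.0,0,0,0,0,0.3,-2.0,0,0,0,0,0.45,-3.0,0,0,0,0,0.6,-4.0,0,0,0,0,0.75,-5.0,0,0,0,0,0.9,-6.0,0,0,0,0,1.05,-7.0,0,0,0,0,1.2,-8.0,0,0,0,0,1.3,-8.8,0,0,0,0,1.4,-9.4,0,0,0,0]
}}

```text
t: 5.88
tcp_pos: [0.5073, -0.3677, 0.3697]
tool_rot: [3.14, -0.002, 3.14]
ft_force: [-0.0, 0.5, -3.2]
opening: 0.0531
```

{"op": "servo_tool", "data": {
  "motion": [0.1,-0.4,0,0,0,0,0.2,-0.8,0,0,0,0,0.25,-1.1,0,0,0,0,0.25,-1.2,0,0,0,0,0.25,-1.2,0,0,0,0,0.25,-1.2,0,0,0,0]
}}

```text
t: 6.38
tcp_pos: [0.5015, -0.4009, 0.3716]
tool_rot: [3.141, -0.0, -3.141]
ft_force: [-1.3, 0.3, -3.2]
opening: 0.053
```

Run:
```python
from h import *
s=readout.observe();print(s['tcp_pos'],s['tool_rot'],s['ft_force'],s['opening'],s['joints'])
```

```text
[ 0.50149413 -0.4008991   0.37164161] [ 3.14103930e+00 -2.86337660e-05 -3.14094735e+00] [-1.30812025  0.27587116 -3.15405317] 0.0530181394311177 [-8.50714505e-01  2.56382407e-01  1.60641301e+00  3.58216282e-04
  1.27923234e+00 -2.42225917e+00]
```

{"op": "servo_tool", "data": {
  "motion": [0,0,0.4,0,0,0,0,0,1.0,0,0,0,0,0,1.7,0,0,0,0,0,2.4,0,0,0,0,0,3.0,0,0,0,0,0,3.5,0,0,0,0,0,3.8,0,0,0,0,0,4.0,0,0,0,0,0,4.1,0,0,0,0,0,4.1,0,0,0]
}}

```text
t: 7.22
tcp_pos: [0.5013, -0.4015, 0.2487]
tool_rot: [-3.141, 0.0, -3.142]
ft_force: [-0.1, 0.5, -2.2]
opening: 0.0526
```

{"op": "servo_tool", "data": {
  "motion": [0,0,0.04,0,0,0,0,0,0.08,0,0,0,0,0,0.12,0,0,0,0,0,0.12,0,0,0]
}}

```text
t: 7.55
tcp_pos: [0.5013, -0.4016, 0.2454]
tool_rot: [-3.141, 0.0, 3.141]
ft_force: [0.0, 0.8, -3.7]
opening: 0.0525
```

{"op": "servo_tool", "data": {
  "motion": [0,0,0.04,0,0,0,0,0,0.08,0,0,0,0,0,0.1,0,0,0,0,0,0.1,0,0,0]
}}

```text
t: 7.88
tcp_pos: [0.5011, -0.4015, 0.2418]
tool_rot: [3.141, -0.0, 3.141]
ft_force: [0.9, 0.7, -3.2]
opening: 0.0523
```

{"op": "servo_tool", "data": {
  "motion": [0,0,0.03,0,0,0,0,0,0.06,0,0,0,0,0,0.08,0,0,0,0,0,0.08,0,0,0]
}}

```text
t: 8.22
tcp_pos: [0.5016, -0.4017, 0.2415]
tool_rot: [3.141, 0.0, -3.141]
ft_force: [-3.2, 3.0, 7.1]
opening: 0.0528
```

Contact shows as a force rise from -3 to +7 N. Releasing.

{"op": "servo_tool", "data": {
  "motion": [0,0,0,0,0,0,0,0,0,0,0,0,0,0,0,0,0,0,0,0,0,0,0,0,0,0,0,0,0,0,0,0,0,0,0,0],
  "grip": 85
}}

```text
t: 8.72
tcp_pos: [0.5012, -0.4016, 0.2396]
tool_rot: [-3.142, 0.0, 3.141]
ft_force: [0.1, -0.5, 0.0]
opening: 0.0847
```

{"op": "servo_tool", "data": {
  "motion": [0,0,-0.3,0,0,0,0,0,-0.8,0,0,0,0,0,-1.4,0,0,0,0,0,-2.0,0,0,0,0,0,-2.8,0,0,0,0,0,-3.6,0,0,0,0,0,-4.4,0,0,0,0,0,-5.2,0,0,0,0,0,-5.5,0,0,0,0,0,-5.5,0,0,0]
}}

```text
t: 9.55
tcp_pos: [0.5016, -0.4019, 0.4095]
tool_rot: [-3.136, 0.005, 3.142]
ft_force: [0.2, -0.3, 0.0]
opening: 0.0851
```

Run:
```python
from h import *
s=readout.observe();print(s['tcp_pos'],s['tool_rot'],s['ft_force'],s['opening'])
g=cam('side');save(g,'pics/s3.png')
g=cam('top');save(g,'pics/t3.png');H,S,V=hsv(g)
im=cv2.cvtColor(g['frame'],cv2.COLOR_RGB2BGR)[110:250,200:450]
v=np.vstack([cv2.resize(cv2.cvtColor(cam('side')['frame'],cv2.COLOR_RGB2BGR)[150:390,180:480],(400,320)),cv2.resize(im,(400,224))])
cv2.imwrite('pics/both3.png',v)
# pot rim: bright pixels in the pot window
im=cv2.medianBlur(cv2.cvtColor(g['frame'],cv2.COLOR_RGB2GRAY),3)
c=blob(im>75,270,316,156,202);c=cv2.convexHull(c)
print('pot',circ(g,c,.071),cv2.boundingRect(c))
for th in(60,90):
  for R in cv2.HoughCircles(cv2.resize(im,None,fx=4,fy=4,interpolation=cv2.INTER_CUBIC)[600:840,1040:1300],cv2.HOUGH_GRADIENT,1,100,param1=th,param2=15,minRadius=72,maxRadius=96)[0][:2]:
    u,w=(R[0]+1040)/4-.375,(R[1]+600)/4-.375;print(u,w,R[2]/4,ray(g,u,w,.071))
red=((H<8)|(H>172))&(S>150)&(V>120)
c=blob(red,205,285,140,220);print('ring',circ(g,cv2.convexHull(c),.006))
```

```text
[ 0.50159414 -0.401882    0.40945994] [-3.13576249  0.00507623  3.14158301] [ 0.1586057  -0.29290711  0.03505121] 0.08513515762853467
pot (array([0.5836, 0.0009]), np.float64(0.0687), np.float64(0.0061)) (273, 157, 43, 43)
293.5 177.5 21.625 [0.58470259 0.00234142 0.071     ]
294.0 177.75 21.675 [0.58387982 0.00078317 0.071     ]
ring (array([0.595 , 0.1706]), np.float64(0.0935), np.float64(0.0014))
```

View pics/both3.png

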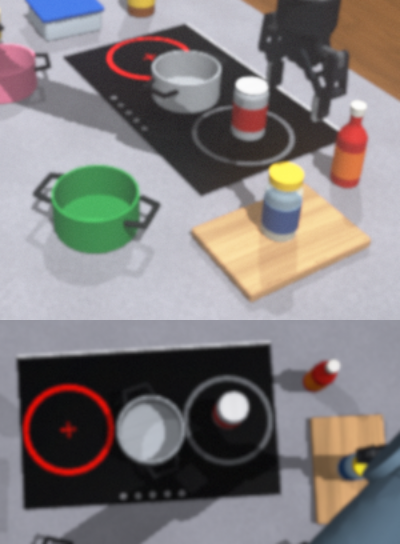

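The jar stands upright on the board at picture (282,200), and the can is unmoved at (250,108). The pot measures (0.584, 0.001) and the ring (0.595, 0.170). I'll pinch the pot's +y wall at (0.584, 0.065).

{"op": "servo_tool", "data": {
  "motion": [-0.2,1.0,0,0,0,0,-0.4,2.0,0,0,0,0,-0.6,3.1,0,0,0,0,-0.8,4.2,0,0,0,0,-1.0,5.3,0,0,0,0,-1.2,6.4,0,0,0,0,-1.4,7.5,0,0,0,0,-1.6,8.6,0,0,0,0,-1.8,9.7,0,0,0,0,-2.0,10.8,0,0,0,0],
  "grip": 50
}}

```text
t: 10.53
tcp_pos: [0.5608, -0.0758, 0.4024]
tool_rot: [3.14, -0.004, 3.141]
ft_force: [0.5, -0.7, -0.9]
opening: 0.0497
```

{"op": "servo_tool", "data": {
  "motion": [-0.2,1.1,0,0,0,0,-0.4,2.2,0,0,0,0,-0.5,3.2,0,0,0,0,-0.65,4.0,0,0,0,0,-0.75,4.6,0,0,0,0,-0.75,4.75,0,0,0,0,-0.75,4.75,0,0,0,0,-0.75,4.75,0,0,0,0,-0.75,4.75,0,0,0,0]
}}

```text
t: 11.28
tcp_pos: [0.5836, 0.064, 0.404]
tool_rot: [-3.141, -0.001, 3.14]
ft_force: [-0.6, -0.3, -0.2]
opening: 0.0497
```

{"op": "servo_tool", "data": {
  "motion": [0,0.03,1.0,0,0,0,0,0.03,2.0,0,0,0,0,0.03,3.0,0,0,0,0,0.03,3.8,0,0,0,0,0.03,4.4,0,0,0,0,0.03,5.0,0,0,0,0,0.03,5.5,0,0,0,0,0.03,6.0,0,0,0,0,0.03,6.35,0,0,0,0,0.03,6.4,0,0,0]
}}

```text
t: 12.12
tcp_pos: [0.5828, 0.0649, 0.2104]
tool_rot: [3.141, -0.004, 3.14]
ft_force: [-0.9, 0.6, 0.8]
opening: 0.0499
```

{"op": "servo_tool", "data": {
  "motion": [0,0,0,0,0,0,0,0,0,0,0,0,0,0,0,0,0,0,0,0,0,0,0,0,0,0,0,0,0,0,0,0,0,0,0,0,0,0,0,0,0,0,0,0,0,0,0,0],
  "grip": 0,
  "squeeze": 20
}}

```text
t: 12.78
tcp_pos: [0.5841, 0.0659, 0.2139]
tool_rot: [-3.141, 0.001, -3.141]
ft_force: [-2.9, -1.1, 5.9]
opening: 0.0056
```

Run:
```python
from h import *
s=readout.observe();print(s['tcp_pos'],s['tool_rot'],s['ft_force'],s['opening'])
g=cam('side');im=cv2.cvtColor(g['frame'],cv2.COLOR_RGB2BGR)[80:280,200:440]
cv2.imwrite('pics/s4.png',cv2.resize(im,None,fx=2.5,fy=2.5,interpolation=cv2.INTER_CUBIC))
```

```text
[0.58410709 0.0658789  0.21388326] [-3.14128822e+00  1.02589377e-03 -3.14142044e+00] [-2.92661215 -1.13132455  5.9071845 ] 0.005621447527623725
```

View pics/s4.png

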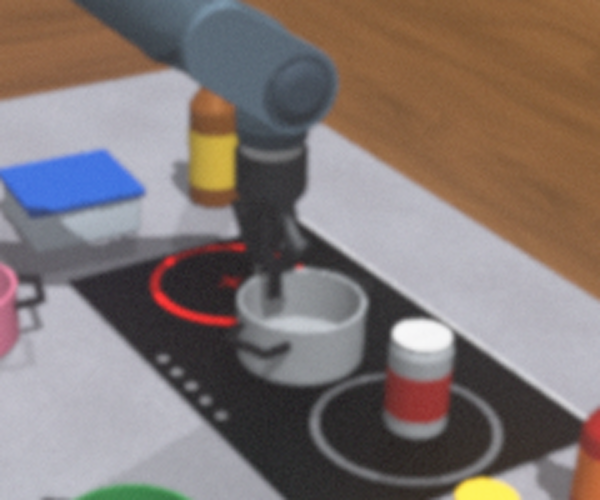

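The wall is pinched at crop (272,295), the opening reads 5.6 mm and the pot is flat on the glass. I'll slide by +11 mm in x and +168 mm in y.

{"op": "servo_tool", "data": {
  "motion": [-0.01,0.15,0,0,0,0,-0.03,0.4,0,0,0,0,-0.05,0.75,0,0,0,0,-0.07,1.1,0,0,0,0,-0.1,1.45,0,0,0,0,-0.12,1.8,0,0,0,0,-0.14,2.15,0,0,0,0,-0.16,2.5,0,0,0,0,-0.18,2.8,0,0,0,0,-0.19,3.0,0,0,0,0]
}}

```text
t: 13.67
tcp_pos: [0.5901, 0.1568, 0.2139]
tool_rot: [-3.141, 0.002, -3.14]
ft_force: [0.3, -4.8, 5.9]
opening: 0.0056
```

{"op": "servo_tool", "data": {
  "motion": [-0.02,0.3,0,0,0,0,-0.04,0.65,0,0,0,0,-0.06,1.0,0,0,0,0,-0.09,1.35,0,0,0,0,-0.11,1.7,0,0,0,0,-0.13,2.0,0,0,0,0,-0.15,2.3,0,0,0,0,-0.17,2.5,0,0,0,0,-0.17,2.6,0,0,0,0,-0.17,2.6,0,0,0,0]
}}

```text
t: 14.5
tcp_pos: [0.595, 0.235, 0.2139]
tool_rot: [3.141, 0.002, -3.141]
ft_force: [0.9, -1.3, 6.0]
opening: 0.0056
```

{"op": "servo_tool", "data": {
  "motion": [0,0,0,0,0,0,0,0,0,0,0,0,0,0,0,0,0,0]
}}

```text
t: 14.75
tcp_pos: [0.595, 0.2349, 0.2139]
tool_rot: [3.14, 0.003, -3.141]
ft_force: [0.1, -1.0, 5.1]
opening: 0.0052
```

Now I'll release the pot and rise, then back off towards (0.35, 0.30) to clear the view.

{"op": "servo_tool", "data": {
  "motion": [0,0,0,0,0,0,0,0,0,0,0,0,0,0,0,0,0,0,0,0,0,0,0,0,0,0,0,0,0,0],
  "grip": 45
}}

```text
t: 15.17
tcp_pos: [0.5943, 0.234, 0.2123]
tool_rot: [-3.142, -0.001, -3.142]
ft_force: [0.3, 0.5, -0.5]
opening: 0.0449
```

{"op": "servo_tool", "data": {
  "motion": [0,0,-0.3,0,0,0,0,0,-0.9,0,0,0,0,0,-1.6,0,0,0,0,0,-2.4,0,0,0,0,0,-3.2,0,0,0,0,0,-4.0,0,0,0,0,0,-4.8,0,0,0,0,0,-5.5,0,0,0,0,0,-6.2,0,0,0,0,0,-6.5,0,0,0]
}}

```text
t: 16.0
tcp_pos: [0.5949, 0.234, 0.4121]
tool_rot: [3.14, 0.006, 3.141]
ft_force: [-0.3, 0.1, 0.6]
opening: 0.0446
```

{"op": "servo_tool", "data": {
  "motion": [0.8,0.8,0,0,0,0,1.6,1.6,0,0,0,0,2.4,2.4,0,0,0,0,3.2,3.2,0,0,0,0,4.0,4.0,0,0,0,0,4.8,4.8,0,0,0,0,5.6,5.6,0,0,0,0,6.3,6.2,0,0,0,0,6.5,6.5,0,0,0,0,6.5,6.5,0,0,0,0]
}}

```text
t: 16.83
tcp_pos: [0.3981, 0.4302, 0.4075]
tool_rot: [-3.142, -0.0, -3.138]
ft_force: [1.0, -0.3, 0.4]
opening: 0.0449
```

Run:
```python
from h import *
s=readout.observe();print(s['t'],s['tcp_pos'],s['joint_vel'].round(3),s['opening'])
g=cam('top');H,S,V=hsv(g)
im=cv2.medianBlur(cv2.cvtColor(g['frame'],cv2.COLOR_RGB2GRAY),3)
p=proj(g,[.595,.17,.071]).astype(int);x0,y0=p-32
R=cv2.HoughCircles(cv2.resize(im[y0:y0+64,x0:x0+64],None,fx=4,fy=4,interpolation=cv2.INTER_CUBIC),cv2.HOUGH_GRADIENT,1,200,param1=60,param2=12,minRadius=72,maxRadius=96)
for r in R[0]:
  u,w=r[0]/4-.375+x0,r[1]/4-.375+y0;print('pot',u,w,r[2]/4,ray(g,u,w,.071))
red=((H<8)|(H>172))&(S>150)&(V>120)
c=blob(red,205,285,140,220);print('ring',circ(g,cv2.convexHull(c),.006))
c=blob((H>22)&(H<35)&(S>150)&(V>120),380,460,150,250);print('jar',circ(g,c,.128))
c=blob((S<60)&(V>120),330,362,150,178);print('can',circ(g,c,.1))
im=cv2.cvtColor(g['frame'],cv2.COLOR_RGB2BGR)[110:250,130:450]
v=np.vstack([cv2.resize(cv2.cvtColor(cam('side')['frame'],cv2.COLOR_RGB2BGR)[90:370,180:480],(400,373)),cv2.resize(im,(400,175))])
cv2.imwrite('pics/f.png',v)
```

```text
16.8333 [0.39809334 0.43019046 0.40746536] [-0.056  0.005 -0.007 -0.023 -0.004 -0.028] 0.044919999702635445
pot 239.5 173.5 21.65 [0.60062357 0.17202609 0.071     ]
ring (array([0.5952, 0.1674]), np.float64(0.0915), np.float64(0.0047))
jar (array([ 0.5023, -0.4018]), np.float64(0.0233), np.float64(0.0023))
can (array([ 0.6198, -0.159 ]), np.float64(0.0281), np.float64(0.0019))
```

View pics/f.png

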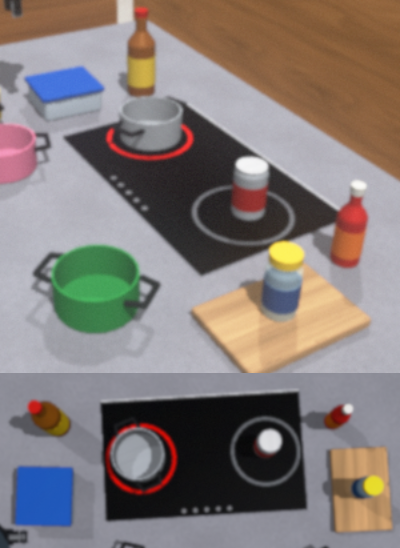

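The pot is centred in the red ring at picture (150,125). It lies about 6 mm off the ring centre measured earlier, when the ring was not hidden. The jar is on the board at (282,285), and the can and bystanders are unmoved.

```bash
python3 -c "
from cell import bot
print(bot.close_job())"
```

```text
the job is handed in; nothing more can be done
None
```

The job is handed in after about 17 s of robot time. I moved the jar off the lit left zone and stood it upright on the board. Then I pinched the steel pot's wall and slid it along the glass into the red ring.

Last checks:
- **Pot:** it measured (0.601, 0.172), against a ring centre of (0.595, 0.170) seen before the pot covered part of it. That is about 6 mm off, inside the 20 mm limit. It looked flat on the glass.
- **Jar:** it measured (0.502, -0.402), about 5 mm from the board's centre, upright and released.
- **Can:** it measured (0.620, -0.159), unchanged from the start.
- **Bystanders:** the tub, oil and sauce bottles looked undisturbed in both views; I did not measure them again.
- **Disagreement:** refitting the ring with the pot over it gave (0.595, 0.167), about 3 mm from the earlier value. By that fit the pot is about 7 mm off, still well inside the limit.

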